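# Brace a square jar in a jar holder and twist its tight lid off

### The job

Keeping it upright, stand the square glass jar, lid still tight, fully down in the square well of the wooden jar holder so that it cannot turn, then twist its steel lid anticlockwise, stopping as soon as the threads let go. Lift the lid a few centimetres and finish still holding it, level and still just above the open mouth, for me to take from you; the jar stays down in the holder, and the other things on the worktop stay where they are.

Things in the scene. Friction and masses are not known exactly. Their poses are not given: they have to be found in the camera images.
- jar: Loose square clear-glass jar full of chick peas, 0.25 to 0.5 kg. Body 62 x 62 mm, edges and heel rounded 6 mm, straight sided up to 70 mm, then a shoulder that ends 78 mm above the base; 104 mm high with the lid tight. Origin: centre of the underside; z up; x and y square to the flat sides. Stands upright; carry it gripped from above on two flat sides just under the shoulder, the lid between the fingers. Unbraced, it turns along with the lid.
- jar_mouth (a point): Centre of the jar's open rim, on its axis 100 mm above its base; axes as the jar's. The neck is 44 mm across, its thread hidden by the lid: three short ramps, with three lugs inside the lid beneath them.
- lid: Loose bare steel lid, finely knurled, 59 mm across, 20 mm high, 45 g, screwed tight on the jar. Origin: centre of its lower edge (tight: 84 mm above the jar's base, leaving 6 mm above the shoulder for fingertips); z up; its x axis starts 1 to 7 degrees anticlockwise of the jar's x. Grip it from above across any diameter, 30 N or more.
- lid_top (a point): Middle of the lid's flat top, 20 mm above its lower edge; axes as the lid's. Unscrewing: anticlockwise from above, at first against some 0.4 N m (0.2 to 0.8), as a springy liner presses on the rim. Lid's x axis 50 to 90 degrees past the jar's x: lugs free, the lid lifts straight off (70 is the middle); at 92 degrees they meet stops. Pulled sooner, it lifts the jar too.
- square_well (a point): Centre of the floor of the square well in the jar holder, a beech block 105 (x) x 195 (y) x 40 mm fixed to the worktop. Well 66 x 66 mm, 24 mm deep (floor 16 mm above the worktop), mouth chamfered 4 mm; the jar fits in any of four quarter turns. z up; x, y square to the well's sides. The other, round well (72 mm), 92 mm away along -y of this frame, is not for this jar.
- round_jar: Bystander: round glass jar with a smooth pale lid, 66 mm across, 94 mm high; origin at the centre of its underside.
- tin: Bystander: low round food tin, 75 mm across, 58 mm high; origin at the centre of its underside.
- mug: Bystander: spotted mug, 82 mm across, 91 mm high; origin at the centre of its underside, handle reaching some 60 mm out.
There are look-alikes about, which are no part of the job. What is shaped like the jar but purple is not meant.

How it is judged:
By the outcome, as a careful person would: the job done as asked, in the order asked, and still so for the second after the job is handed in, while the arm keeps its last pose, push and grip.
It also fails if it takes over 48 s, if anything falls off the work surface, if the arm or the gripper's body presses on something with over 40 N, if the wrist force passes 120 N, or if a joint passes its speed limit or range.

### The arm

A 6-joint arm with a two-finger parallel gripper is mounted at the origin on a cart in front of the work surface, level with it; the furniture and walls round the work are solid. World frame = base frame: x ahead of the robot, y to its left, z up, the work surface at z = 0. Lengths are in m, angles in rad, forces in N, time in s.
With the tool pointing down it reaches from about 0.225 to 0.875 m from the base axis. Payload 3.4 kg.
Tool frame: the origin (TCP) lies at the very end of the fingers, on their centre line; the grasp point (between the pads) lies 19 mm behind it (manip.hold_point_z is the distance from the TCP to the grasp point, in m); z points along the fingers, y is the line along which they close (so a half turn about z gives the same grasp; the last joint's range is limited). The gripper opens to 85 mm and grips with 20 to 120 N. Pads are 22 mm wide; open, the fingers measure 114 mm over their backs; the gripper's body (76 mm by 85 mm) begins 54 mm behind the grasp point. The pads swing forward as they close: fully open they stand 13 mm farther back than shut.
Start: joints at [1.007, 0.276, 1.505, -0, 1.361, -0.121], TCP at [0.246, 0.52, 0.209] pointing down, gripper open.
Joint ranges: [-2.89, 2.89], [-0.75, 2.08], [0.22, 2.7], [-1.18, 4.32], [0.11, 2.71], [-2.7, 2.7]. Speed limits (rad/s): [2.57, 2.57, 3.14, 3.14, 3.14, 3.14].

### API

Orientations are given as a unit quaternion [w, x, y, z].
In Python, from rig import readout, viewer, order, manip gives the robot as it stands. The module is installed in compiled form; this text tells all that it offers.
- The arm moves only by the tool send_rows, never from a script. Its arguments are lists of equal length, an entry for each row: "xyz": the shift along the world's x, y, z in m, a list of three; "delta_rot": the turn, a rotation vector about the world's x, y, z in degrees, a list of three. In form: {"xyz": [[tx, ty, tz], ...], "delta_rot": [[wx, wy, wz], ...]}. A call has 1 to 12 rows; each row shifts and turns the commanded pose from where the row before left it; what a row does not reach is not made up. A row lasts 1/10 s, in which the tool goes at most 50 mm and 8.59 degrees, less where a joint would pass 70% of its speed; a pose out of reach is approached as far as the arm can. A call with a gripper value outside its range is refused whole. "gripper" is the finger opening in m, from 0 to 0.0854, set as the call begins (left out, the last holds). The fingers move at their own pace and stop on an object; "force" is the grip in N (left out, the last holds). Time passes only in rows, so rows that do not move let the fingers close. It gives the time, the measured TCP pose, the force, the opening and the grip force at its end, in the units of the state.
- readout.get_state(): the state, without advancing time (a new reading comes with each control period).
- viewer.get_image(name): name is "scene" or "top" or "wrist"; returns a dict with "color" (480x640x3 uint8, red, green, blue), "depth" (480x640 float32, m along the optical axis (not along the pixel's ray), 0 where there is no reading), "K" (3x3 intrinsics, pixels), "dist" ([k1, k2, p1, p2, k3] as OpenCV has them; the pictures are not rectified), "camera_from_world" (4x4, takes a point from world to camera coordinates). Camera axes: x right, y up, looking along -z (the intrinsics and any distortion apply to the point x, -y, -z); pixel columns grow to the right and rows downward; lengths in m; the calibration is good to about 2 mm. A picture is of the moment at which its call begins.
- order.sign_off(): hands the job in; it is judged then, once.
The state is a dict: "clock": time; "qpos": joint angles; "qd": joint speeds; "effort": joint torques, N m; "position": TCP position; "ee_rot": TCP orientation; "contact_force": force on the tool from outside, world axes, zero at the start; "moment": the same for the moment, N m; "width": finger opening in m; "gripper_force": force on a finger pad.
Only numpy, scipy, OpenCV 4.12 (cv2) and the standard library are available. Lean on these libraries where they do the work, as an engineer would, in place of code of your own. Each camera call takes 0.05 s, during which the arm holds its last target. There are 200 camera calls.

## Working session

There is one attempt and no reset: what is moved stays moved. The work goes in short steps, Python scripts to look and compute and a tool call to move; the robot and the scene stay as the last step left them, time stands still between calls to the robot, and variables do not carry over. Pictures are saved under pics/ and viewed, at most 10 in all, crops included, and the job is handed in when it is done.

Besides the shell and the picture viewer there is one more tool, called after "Call:" by a JSON object that holds its "op" and its "data". send_rows: Moves the arm, as the interface text tells. Its arguments: {"type":"object","properties":{"xyz":{"type":"array"},"delta_rot":{"type":"array"},"gripper":{"type":"number"},"force":{"type":"number"}},"required":["xyz","delta_rot"]}

```bash
mkdir -p pics; cat > h.py <<'E'
import numpy as np, cv2
from rig import readout, viewer, order, manip
def grab(n,f=None):
    d=viewer.get_image(n)
    if f: cv2.imwrite(f,d["color"][:,:,::-1])
    np.savez(f"{n}.npz",**{k:np.array(v) for k,v in d.items()})
    return d
def load(n): return dict(np.load(f"{n}.npz"))
def ray(d,uv):
    p=cv2.undistortPoints(np.array(uv,float).reshape(-1,1,2),d["K"],d["dist"]).reshape(-1,2)
    T=np.linalg.inv(d["camera_from_world"])
    c=np.c_[p[:,0],-p[:,1],-np.ones(len(p))]
    return T[:3,3], c@T[:3,:3].T
def plane(d,uv,z):
    o,r=ray(d,uv); return o+r*((z-o[2])/r[:,2])[:,None]
def cloud(d):
    h,w=d["depth"].shape; v,u=np.mgrid[:h,:w]
    o,r=ray(d,np.c_[u.ravel(),v.ravel()])
    return (o+r*d["depth"].reshape(-1,1)).reshape(h,w,3)
E
python3 - <<'E'
from h import *
print(readout.get_state())
for n in("scene","top"):
    d=grab(n,f"pics/{n}0.png");print(np.linalg.inv(d["camera_from_world"])[:3,3],d["K"][0,0],d["dist"])
E
```

```text
{'clock': 0.0, 'qpos': array([ 1.00701925e+00,  2.76565402e-01,  1.50616158e+00,  1.47293544e-05,
        1.36067532e+00, -1.20999115e-01]), 'qd': array([ 1.58990991e-03,  4.43273494e-04, -4.56809339e-05,  6.43928219e-06,
       -5.23015772e-04, -1.01590096e-04]), 'effort': array([-1.30938904e-03, -4.16787279e+01, -2.45805860e+01, -2.38724979e-04,
        1.11536868e-02, -8.03194524e-06]), 'position': array([0.24604868, 0.51905968, 0.20834528]), 'ee_rot': array([-3.10566985e-04,  2.19586328e-01,  9.75592654e-01, -8.49887125e-04]), 'contact_force': array([-0.54911369,  0.06099588, -1.63315171]), 'moment': array([-0.03054749, -0.06396322,  0.01381481]), 'gripper_force': 0.0, 'width': 0.08550358878960299}
[-0.14971631 -0.79684617  0.60361764] 437.84210055659014 [-0.07682131  0.          0.          0.          0.        ]
[ 0.34287092 -0.10126649  1.13082027] 500.4022657381768 [0.03811419 0.         0.         0.         0.        ]
```

View pics/top0.png

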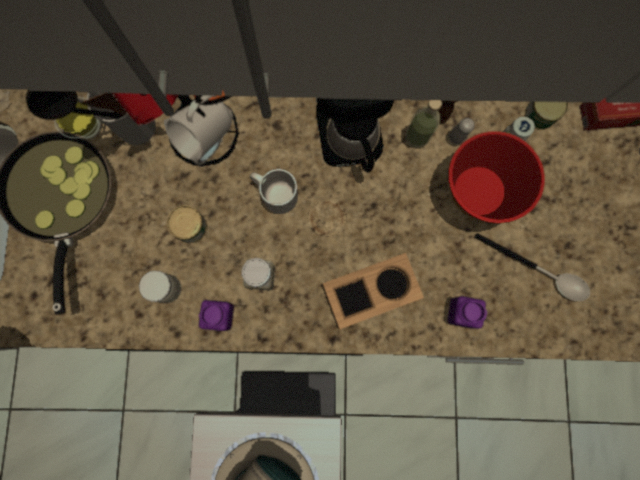

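View pics/scene0.png

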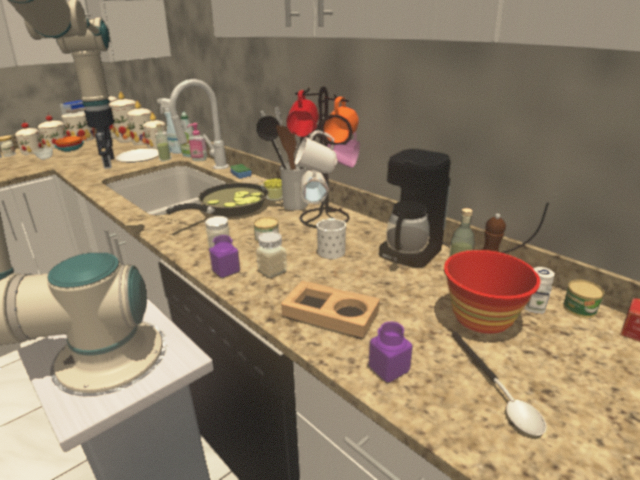

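The top view shows the jar candidate at (257,273), the holder at (373,291) with its square well at (353,297), the round jar at (157,287), the tin at (185,223), and purple look-alikes at (215,315) and (468,311). In the scene view the jar is at (270,255), so I'll zoom there.

```bash
python3 - <<'E'
from h import *
t=load("top");s=load("scene")
a=cv2.resize(t["color"][240:340,130:290],None,fx=4,fy=4,interpolation=cv2.INTER_CUBIC)
b=cv2.resize(s["color"][200:300,190:350],None,fx=4,fy=4,interpolation=cv2.INTER_CUBIC)
a2=cv2.resize(t["color"][250:330,310:430],None,fx=5,fy=5,interpolation=cv2.INTER_CUBIC)
cv2.imwrite("pics/c1.png",a[:,:,::-1]);
g=np.zeros((800,640,3),np.uint8);g[:400]=a;g[400:]=b
cv2.imwrite("pics/c.png",cv2.resize(g,(480,600))[:,:,::-1])
C=cloud(t)
for u,v in((257,270),(250,287),(353,297),(393,282),(373,291),(340,310),(157,287),(185,223),(262,462)): print((u,v),C[v,u].round(4))
Cs=cloud(s)
for u,v in((269,240),(270,265)):print(Cs[v,u].round(4))
# block top points
m=(abs(C[...,2]-0.04)<0.008)&(np.mgrid[:480,:640][1]>310)&(np.mgrid[:480,:640][1]<435)&(np.mgrid[:480,:640][0]>245)&(np.mgrid[:480,:640][0]<335)
m=cv2.morphologyEx(m.astype(np.uint8),cv2.MORPH_OPEN,np.ones((3,3)))
cs,h=cv2.findContours(m,cv2.RETR_CCOMP,cv2.CHAIN_APPROX_NONE)
for c,hh in zip(cs,h[0]):
    if len(c)>25:
        P=plane(t,c.reshape(-1,2),0.04);r=cv2.minAreaRect((P[:,:2]*1000).astype(np.float32));print(hh[3],r,cv2.boundingRect(c))
E
```

```text
(257, 270) [0.455  0.0241 0.1024]
(250, 287) [0.4224 0.0419 0.0654]
(353, 297) [ 0.4089 -0.1808  0.0141]
(393, 282) [ 0.4442 -0.2696  0.0141]
(373, 291) [ 0.4212 -0.2221  0.0416]
(340, 310) [ 0.3788 -0.1511  0.0405]
(157, 287) [0.4164 0.2289 0.0955]
(185, 223) [0.5605 0.1918 0.0536]
(262, 462) [ 0.0973 -0.0067  0.1554]
[0.4363 0.012  0.1031]
[ 0.4237 -0.0017  0.0406]
-1 ((423.766357421875, -221.6246337890625), (104.52045440673828, 194.8168182373047), 21.5127010345459) (324, 254, 99, 74)
0 ((406.7548828125, -180.31869506835938), (70.36900329589844, 70.28141784667969), 21.526079177856445) (334, 277, 40, 41)
0 ((442.50567626953125, -264.0781555175781), (75.84722900390625, 73.4012451171875), 45.349308013916016) (374, 266, 37, 35)
```

View pics/c.png

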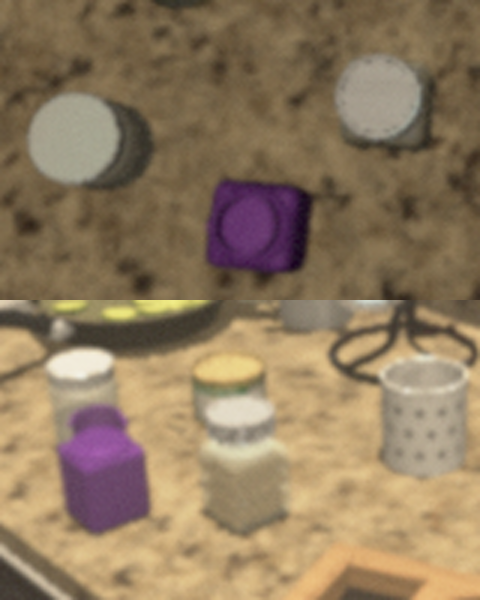

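The crop confirms it: the square glass jar with the knurled steel lid is at top (257,272), with slightly rotated sides. Holder measured 104.5 x 194.8 mm, yaw 21.5°, which matches the given size. Next is the jar's axis and yaw.

```bash
python3 - <<'E'
from h import *
P=np.concatenate([cloud(load(n)).reshape(-1,3) for n in("top","scene")])
Ct=cloud(load("top"));Cs=cloud(load("scene"))
near=lambda C:C[(np.hypot(C[...,0]-.445,C[...,1]-.02)<.06)]
for n,C in(("top",Ct),("scene",Cs)):
    Q=near(C)
    L=Q[(Q[:,2]>.098)&(Q[:,2]<.11)];print(n,"lidtop",len(L),L.mean(0),cv2.minEnclosingCircle((L[:,:2]*1000).astype(np.float32)))
    B=Q[(Q[:,2]>.015)&(Q[:,2]<.08)];print("body",len(B),cv2.minAreaRect((B[:,:2]*1000).astype(np.float32)))
    np.save(n+"B",B)
# scene face normals
B=np.load("sceneB.npy");B=B[(B[:,2]<.068)]
for t in range(-45,45,3):
    c,s=np.cos(np.radians(t)),np.sin(np.radians(t))
    X=B[:,0]*c+B[:,1]*s;Y=-B[:,0]*s+B[:,1]*c
    hx=np.histogram(X*1000,bins=np.arange(300,600,3))[0];hy=np.histogram(Y*1000,bins=np.arange(-500,300,3))[0]
    print(t,hx.max(),hy.max(),(X.max()-X.min()).round(3),(Y.max()-Y.min()).round(3))
# lid circle by image, top
d=load("top")
E
```

```text
top lidtop 637 [0.45155083 0.0263407  0.1032137 ] ((451.5958251953125, 26.166908264160156), 29.55356788635254)
body 262 ((451.39739990234375, 26.35358238220215), (61.70951843261719, 61.367698669433594), 87.30191802978516)
scene lidtop 222 [0.44590957 0.02131456 0.10266567] ((446.5112609863281, 25.232221603393555), 31.349470138549805)
body 686 ((446.1912536621094, 22.55712127685547), (64.05748748779297, 63.18172836303711), 87.06404113769531)
-45 27 49 0.08 0.055
-42 25 58 0.08 0.053
-39 24 67 0.079 0.052
-36 23 69 0.078 0.052
-33 25 69 0.078 0.054
-30 27 61 0.077 0.055
-27 28 75 0.075 0.056
-24 36 70 0.074 0.057
-21 36 81 0.073 0.058
-18 44 93 0.072 0.059
-15 50 100 0.071 0.06
-12 64 116 0.069 0.061
-9 94 141 0.067 0.062
-6 134 188 0.065 0.063
-3 156 179 0.063 0.064
0 162 144 0.063 0.066
3 145 146 0.063 0.068
6 91 111 0.063 0.07
9 90 85 0.063 0.072
12 82 77 0.063 0.073
15 67 62 0.063 0.074
18 71 53 0.063 0.076
21 63 48 0.063 0.077
24 61 45 0.063 0.077
27 57 41 0.062 0.078
30 62 40 0.061 0.079
33 59 38 0.06 0.08
36 60 31 0.059 0.08
39 55 30 0.058 0.08
42 56 29 0.057 0.08
```

Call:
{"op": "send_rows", "data": {"xyz": [[0.03, -0.045, 0.01], [0.03, -0.045, 0.01], [0.025, -0.045, 0.01], [0.025, -0.045, 0.01], [0.025, -0.045, 0], [0.01, -0.045, 0], [0.01, -0.045, 0], [0, -0.045, 0], [0, -0.04, 0], [0, -0.04, 0], [0, 0, 0], [0, 0, 0]], "delta_rot": [[0, 0, 0], [0, 0, 0], [0, 0, 0], [0, 0, 0], [0, 0, 0], [0, 0, 0], [0, 0, 0], [0, 0, 0], [0, 0, 0], [0, 0, 0], [0, 0, 0], [0, 0, 0]]}}

```text
clock: 1.3
position: [0.3927, 0.0928, 0.2463]
ee_rot: [-0.0, 0.221, 0.975, 0.0]
contact_force: [-0.3, 0.3, 1.0]
width: 0.0855
gripper_force: 0.0
```

```bash
python3 - <<'E'
from h import *
d=grab("wrist","pics/w0.png");print(np.linalg.inv(d["camera_from_world"]).round(3),d["K"][0],readout.get_state()["position"])
C=cloud(d);Q=C[np.hypot(C[...,0]-.45,C[...,1]-.025)<.05]
L=Q[(Q[:,2]>.098)&(Q[:,2]<.11)];print("lid",len(L), L.mean(0) if len(L) else "",cv2.minEnclosingCircle((L[:,:2]*1000).astype(np.float32)) if len(L) else "")
B=Q[(Q[:,2]>.012)&(Q[:,2]<.108)];print(len(B),cv2.minAreaRect((B[:,:2]*1000).astype(np.float32)))
E
```

```text
[[ 0.431 -0.863 -0.265  0.325]
 [ 0.902  0.412  0.125  0.124]
 [ 0.001 -0.293  0.956  0.411]
 [ 0.     0.     0.     1.   ]] [395.09421616   0.         315.81943903] [0.39277253 0.09357941 0.24632716]
lid 3508 [0.44815988 0.02621654 0.10402349] ((449.3492431640625, 25.520355224609375), 29.96200180053711)
6139 ((448.6570739746094, 25.563182830810547), (62.13421630859375, 61.12630081176758), 87.5085220336914)
```

View pics/w0.png

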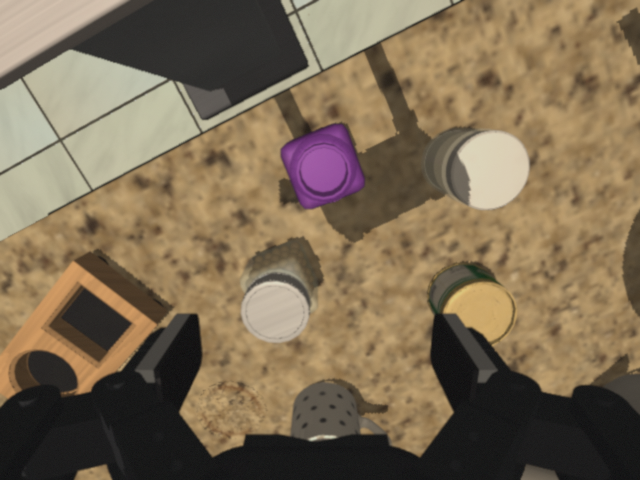

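The wrist view shows the steel-lidded jar at (277,310), the holder's square well at (92,322), and open fingertips at (180,340) and (450,340). The wrist camera agrees with the top camera to within about 2 mm.

```bash
python3 - <<'E'
from h import *
d=load("wrist");C=cloud(d);print([C[v,u].round(3) for u,v in((185,325),(190,340),(445,325),(440,340))])
F=C[300:360,150:215].reshape(-1,3);F=F[F[:,2]>.15];print("finger min z",np.percentile(F[:,2],[0,2,5,20]))
m=(abs(C[...,2]-0.04)<0.006);m[:,240:]=0;m[:230]=0
m=cv2.morphologyEx(m.astype(np.uint8),cv2.MORPH_OPEN,np.ones((3,3)))
cs,h=cv2.findContours(m,cv2.RETR_CCOMP,cv2.CHAIN_APPROX_NONE)
for c,hh in zip(cs,h[0]):
    if len(c)>60:
        P=plane(d,c.reshape(-1,2),0.04);print(hh[3],cv2.minAreaRect((P[:,:2]*1000).astype(np.float32)),cv2.boundingRect(c))
E
```

```text
[array([0.364, 0.058, 0.295]), array([0.37 , 0.056, 0.294]), array([0.4  , 0.136, 0.295]), array([0.408, 0.132, 0.291])]
finger min z [0.28116091 0.28293886 0.28438833 0.2894399 ]
-1 ((420.93255615234375, -221.16510009765625), (105.75143432617188, 200.4233856201172), 21.658885955810547) (0, 260, 158, 138)
0 ((404.2037353515625, -178.59776306152344), (67.97069549560547, 69.08894348144531), 20.65499496459961) (49, 283, 85, 80)
```

Call:
{"op": "send_rows", "data": {"xyz": [[0.01, -0.01, 0], [0.01, -0.01, 0], [0.01, -0.01, 0], [0.01, -0.01, 0], [0.01, -0.01, 0], [0.007, -0.009, 0], [0, -0.009, 0], [0, 0, 0], [0, 0, 0], [0, 0, 0]], "delta_rot": [[0, 0, -8.5], [0, 0, -8.5], [0, 0, -8.5], [0, 0, -8.5], [0, 0, -8.5], [0, 0, -8.5], [0, 0, -8.5], [0, 0, -7.5], [0, 0, 0], [0, 0, 0]]}}

```text
clock: 2.35
position: [0.4499, 0.0266, 0.2463]
ee_rot: [-0.0, 0.72, 0.694, 0.0]
contact_force: [-0.0, -0.2, -0.8]
width: 0.0854
gripper_force: 0.0
```

```bash
python3 - <<'E'
from h import *
d=grab("wrist");C=cloud(d);Q=C[np.hypot(C[...,0]-.45,C[...,1]-.025)<.05]
L=Q[(Q[:,2]>.098)&(Q[:,2]<.11)];print("lid",len(L),cv2.minEnclosingCircle((L[:,:2]*1000).astype(np.float32)), L.mean(0))
B=Q[(Q[:,2]>.012)&(Q[:,2]<.108)];print(len(B),cv2.minAreaRect((B[:,:2]*1000).astype(np.float32)))
print(readout.get_state()["position"],np.linalg.inv(d["camera_from_world"])[:3,3])
E
```

```text
lid 4185 ((449.4085998535156, 25.749460220336914), 29.845916748046875) [0.44941258 0.02652472 0.10409134]
5516 ((449.34722900390625, 26.477073669433594), (60.38838577270508, 62.18515396118164), 87.10389709472656)
[0.44992289 0.02633985 0.24636377] [0.45213552 0.10062812 0.41130593]
```

Call:
{"op": "send_rows", "data": {"xyz": [[-0.0005, -0.0005, -0.03], [0, 0, -0.03], [0, 0, -0.03], [0, 0, -0.03], [0, 0, -0.025], [0, 0, -0.02], [0, 0, -0.018], [0, 0, -0.015], [0, 0, -0.01], [0, 0, 0]], "delta_rot": [[0, 0, -0.6], [0, 0, 0], [0, 0, 0], [0, 0, 0], [0, 0, 0], [0, 0, 0], [0, 0, 0], [0, 0, 0], [0, 0, 0], [0, 0, 0]]}}

```text
clock: 3.4
position: [0.4485, 0.0252, 0.0375]
ee_rot: [-0.001, 0.725, 0.689, -0.001]
contact_force: [-0.2, 0.1, 0.8]
width: 0.0855
gripper_force: 0.0
```

Call:
{"op": "send_rows", "data": {"xyz": [[0, 0, 0], [0, 0, 0], [0, 0, 0], [0, 0, 0], [0, 0, 0], [0, 0, 0]], "delta_rot": [[0, 0, 0], [0, 0, 0], [0, 0, 0], [0, 0, 0], [0, 0, 0], [0, 0, 0]], "gripper": 0.055, "force": 50}}

```text
clock: 4.0
position: [0.4501, 0.0248, 0.0399]
ee_rot: [0.001, 0.725, 0.689, 0.001]
contact_force: [-1.4, 0.9, 5.5]
width: 0.0598
gripper_force: 52.6
```

```bash
python3 - <<'E'
from h import *
d=grab("scene");a=d["color"][170:290,200:360]
cv2.imwrite("pics/g1.png",cv2.resize(a,None,fx=4.5,fy=4.5,interpolation=cv2.INTER_CUBIC)[:,:,::-1])
s=readout.get_state();print(s["position"],s["ee_rot"],s["contact_force"],s["width"])
E
```

```text
[0.45009753 0.02478797 0.03987001] [0.00076328 0.72509447 0.68864854 0.00077899] [-0.95482755 -0.10216873  5.88596744] 0.05962196323035808
```

View pics/g1.png

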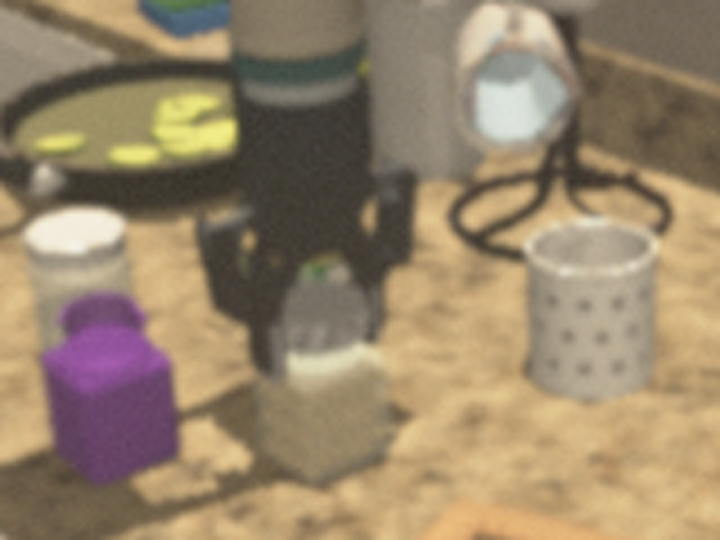

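```bash
python3 - <<'E'
from h import *
d=load("scene");C=cloud(d)
for u in(256,257,258,259,260,262,264,266,270,274,278,282):
    print(u,[tuple((C[v,u]*1000).round().astype(int)) for v in range(226,262,3)])
E
```

```text
256 [(np.int64(419), np.int64(39), np.int64(139)), (np.int64(416), np.int64(36), np.int64(133)), (np.int64(413), np.int64(33), np.int64(127)), (np.int64(410), np.int64(30), np.int64(120)), (np.int64(403), np.int64(20), np.int64(118)), (np.int64(401), np.int64(19), np.int64(111)), (np.int64(407), np.int64(28), np.int64(97)), (np.int64(407), np.int64(29), np.int64(88)), (np.int64(406), np.int64(29), np.int64(79)), (np.int64(420), np.int64(51), np.int64(57)), (np.int64(470), np.int64(128), np.int64(-2)), (np.int64(458), np.int64(111), np.int64(-1))]
257 [(np.int64(421), np.int64(37), np.int64(139)), (np.int64(415), np.int64(31), np.int64(135)), (np.int64(417), np.int64(35), np.int64(124)), (np.int64(416), np.int64(34), np.int64(117)), (np.int64(405), np.int64(18), np.int64(118)), (np.int64(405), np.int64(20), np.int64(109)), (np.int64(405), np.int64(21), np.int64(100)), (np.int64(406), np.int64(23), np.int64(90)), (np.int64(409), np.int64(30), np.int64(78)), (np.int64(418), np.int64(44), np.int64(60)), (np.int64(418), np.int64(46), np.int64(50)), (np.int64(418), np.int64(46), np.int64(4
[... 4794 characters left out ...]
-1), np.int64(73)), (np.int64(451), np.int64(-2), np.int64(65)), (np.int64(449), np.int64(-4), np.int64(58)), (np.int64(448), np.int64(-6), np.int64(50))]
282 [(np.int64(476), np.int64(7), np.int64(131)), (np.int64(476), np.int64(7), np.int64(122)), (np.int64(480), np.int64(13), np.int64(110)), (np.int64(479), np.int64(12), np.int64(102)), (np.int64(478), np.int64(12), np.int64(94)), (np.int64(478), np.int64(12), np.int64(85)), (np.int64(478), np.int64(13), np.int64(76)), (np.int64(474), np.int64(9), np.int64(70)), (np.int64(464), np.int64(-4), np.int64(70)), (np.int64(462), np.int64(-6), np.int64(63)), (np.int64(462), np.int64(-4), np.int64(53)), (np.int64(459), np.int64(-7), np.int64(46))]
```

Depths show the fingertips only at z≈0.065, so the pads are on the lid. The gripper body is at ≈0.13, well clear. I'll reopen, go 12 mm lower and regrip.

Call:
{"op": "send_rows", "data": {"xyz": [[0, 0, 0], [0, 0, 0], [0, 0, 0], [0, 0, 0], [0, 0, -0.004], [0, 0, -0.004], [0, 0, -0.004], [0, 0, 0]], "delta_rot": [[0, 0, 0], [0, 0, 0], [0, 0, 0], [0, 0, 0], [0, 0, 0], [0, 0, 0], [0, 0, 0], [0, 0, 0]], "gripper": 0.08}}

```text
clock: 4.85
position: [0.4487, 0.0248, 0.0257]
ee_rot: [-0.001, 0.725, 0.689, -0.001]
contact_force: [-0.7, 0.8, 0.4]
width: 0.0798
gripper_force: 0.0
```

Call:
{"op": "send_rows", "data": {"xyz": [[0, 0, 0], [0, 0, 0], [0, 0, 0], [0, 0, 0], [0, 0, 0], [0, 0, 0]], "delta_rot": [[0, 0, 0], [0, 0, 0], [0, 0, 0], [0, 0, 0], [0, 0, 0], [0, 0, 0]], "gripper": 0.055, "force": 50}}

```text
clock: 5.45
position: [0.4498, 0.0247, 0.0268]
ee_rot: [0.0, 0.725, 0.689, 0.0]
contact_force: [0.6, 0.1, 4.2]
width: 0.0605
gripper_force: 55.6
```

```bash
python3 - <<'E'
from h import *
d=grab("scene");a=d["color"][170:290,200:360]
cv2.imwrite("pics/g2.png",cv2.resize(a,None,fx=4.5,fy=4.5,interpolation=cv2.INTER_CUBIC)[:,:,::-1])
s=readout.get_state();print(s["position"],s["ee_rot"],s["contact_force"],s["width"])
E
```

```text
[0.44980774 0.02470076 0.02677438] [3.61257830e-04 7.25195324e-01 6.88543042e-01 3.02891059e-04] [-0.21039216 -0.0057947   3.91171039] 0.06090839288666513
```

View pics/g2.png

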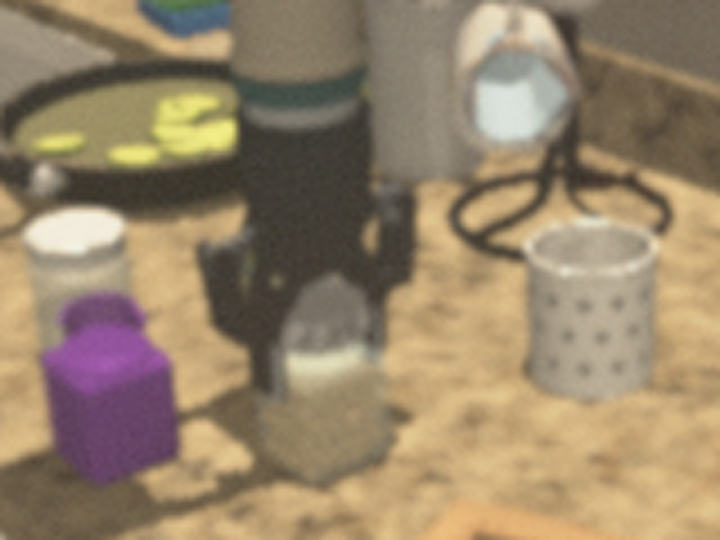

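Now the tips reach about 20 mm below the shoulder (crop row 395, left finger) on the flat sides, with the lid free between the fingers. Lifting.

Call:
{"op": "send_rows", "data": {"xyz": [[0, 0, 0.005], [0, 0, 0.01], [0, 0, 0.02], [0, 0, 0.03], [0, 0, 0.03], [0, 0, 0.015], [0, 0, 0], [0, 0, 0]], "delta_rot": [[0, 0, 0], [0, 0, 0], [0, 0, 0], [0, 0, 0], [0, 0, 0], [0, 0, 0], [0, 0, 0], [0, 0, 0]], "force": 60}}

```text
clock: 6.3
position: [0.4485, 0.0248, 0.136]
ee_rot: [-0.0, 0.725, 0.689, -0.0]
contact_force: [-0.0, 0.9, -4.2]
width: 0.0607
gripper_force: 66.9
```

```bash
python3 - <<'E'
from h import *
s=readout.get_state();print(s["position"],s["ee_rot"],s["contact_force"],s["width"])
d=grab("scene");C=cloud(d);Q=C[(abs(C[...,0]-.45)<.06)&(abs(C[...,1]-.02)<.06)]
B=Q[(Q[:,2]>.04)];print("lowest",np.percentile(B[:,2],[0,1,3,5]),(len(B)))
d=grab("wrist");C=cloud(d);Q=C[np.hypot(C[...,0]-.45,C[...,1]-.025)<.05]
L=Q[(abs(Q[:,2]-.214)<.01)];print("lid",len(L), L.mean(0) if len(L) else "",cv2.minEnclosingCircle((L[:,:2]*1000).astype(np.float32)) if len(L) else "")
E
```

```text
[0.44849615 0.02481293 0.13603922] [-4.02446414e-04  7.25200824e-01  6.88537190e-01 -3.74497057e-04] [-0.02637656  0.90170536 -4.15954579] 0.06071975869535085
lowest [0.11031797 0.11942217 0.13142598 0.1440574 ] 6878
lid 33593 [0.45143151 0.0347815  0.21290634] ((449.9997253417969, 24.9979305267334), 49.99925994873047)
```

Call:
{"op": "send_rows", "data": {"xyz": [[-0.004, -0.015, 0], [-0.004, -0.02, 0], [-0.005, -0.022, 0], [-0.005, -0.025, 0], [-0.005, -0.025, 0], [-0.005, -0.025, 0], [-0.005, -0.025, 0], [-0.004, -0.022, 0], [-0.004, -0.015, 0], [-0.0025, -0.0105, 0], [0, 0, 0], [0, 0, 0]], "delta_rot": [[0, 0, 2], [0, 0, 2.5], [0, 0, 2.5], [0, 0, 2.5], [0, 0, 2.5], [0, 0, 2.5], [0, 0, 2.5], [0, 0, 2.5], [0, 0, 2.5], [0, 0, 2.4], [0, 0, 0], [0, 0, 0]]}}

```text
clock: 7.6
position: [0.4052, -0.1791, 0.1355]
ee_rot: [-0.001, 0.564, 0.826, 0.0]
contact_force: [0.0, 0.9, -5.1]
width: 0.0608
gripper_force: 66.7
```

```bash
python3 - <<'E'
from h import *
s=readout.get_state();print(s["position"],s["ee_rot"],2*np.degrees(np.arctan2(s["ee_rot"][2],s["ee_rot"][1]))-90,s["contact_force"],s["width"])
d=grab("wrist","pics/w1.png");C=cloud(d)
m=(abs(C[...,2]-0.04)<0.006)
m=cv2.morphologyEx(m.astype(np.uint8),cv2.MORPH_OPEN,np.ones((3,3)))
cs,h=cv2.findContours(m,cv2.RETR_CCOMP,cv2.CHAIN_APPROX_NONE)
for c,hh in zip(cs,h[0]):
    if len(c)>60:
        P=plane(d,c.reshape(-1,2),0.04);print(hh[3],cv2.minAreaRect((P[:,:2]*1000).astype(np.float32)),cv2.boundingRect(c))
E
```

```text
[ 0.40522817 -0.1790913   0.1354874 ] [-1.30865127e-03  5.64020302e-01  8.25759830e-01  3.00460846e-04] 21.331355559910236 [ 0.02261938  0.89951853 -5.13432327] 0.06082828953782929
-1 ((395.83050537109375, -158.64138793945312), (105.29039764404297, 56.389495849609375), 21.493438720703125) (234, 162, 162, 84)
```

View pics/w1.png

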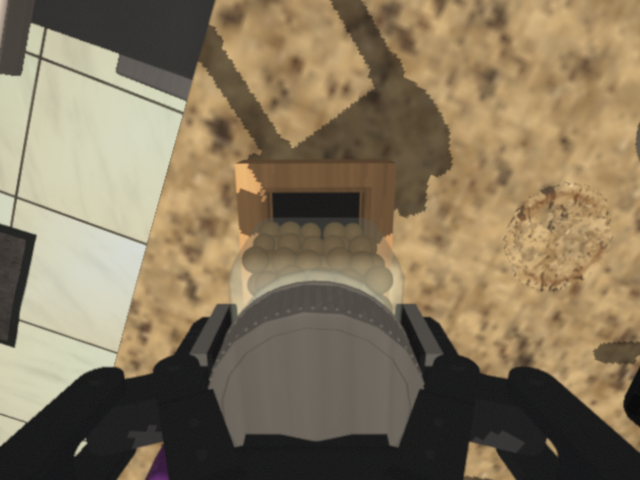

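The held jar hangs above the holder. The square well opening shows at (315,205) behind the jar, the block's far edge at row 162, and the lid rim at about row 310. Next I'll measure the lid against the block in this same image.

```bash
python3 - <<'E'
from h import *
from scipy.optimize import least_squares
d=load("wrist");C=cloud(d);a=np.radians(21.4);R=np.array([[np.cos(a),np.sin(a)],[-np.sin(a),np.cos(a)]])
Q=C[280:440,200:430].reshape(-1,3);z=Q[:,2];hist=np.histogram(z,bins=np.arange(.17,.24,.002));print(list(zip(hist[1].round(3),hist[0])))
zt=.212
L=(C[...,2]>zt-.006)&(C[...,2]<zt+.006);m=np.zeros(L.shape,np.uint8);m[290:440,215:420]=L[290:440,215:420]
P=C[m>0][:,:2]@R.T*1000
print("lid z",C[m>0][:,2].mean(),"ext x'",P[:,0].min(),P[:,0].max(),"y'",P[:,1].min(),P[:,1].max())
print("tcp",R@np.array([405.2,-179.1]),"well",R@np.array([404.5,-179.9]))
# boundary fit: front arc, per x' bin max y'
E=[]
for x in np.arange(P[:,0].min()+8,P[:,0].max()-8,2):
    k=abs(P[:,0]-x)<1; 
    if k.sum()>5:E.append((x,P[k,1].max()))
E=np.array(E);f=least_squares(lambda p:np.hypot(E[:,0]-p[0],E[:,1]-p[1])-29.5,[E[:,0].mean(),E[:,1].max()-29.5],loss='soft_l1');print("lid centre",f.x,np.abs(f.fun).mean(),"world",R.T@f.x)
# shoulder/body front edges of jar
J=C[220:300,230:405].reshape(-1,3);J=J[(J[:,2]>.12)&(J[:,2]<.19)];PJ=J[:,:2]@R.T*1000;print("body",np.percentile(PJ[:,0],[1,99]),np.percentile(PJ[:,1],[95,99,100]))
E
```

```text
[(np.float64(0.17), np.int64(111)), (np.float64(0.172), np.int64(191)), (np.float64(0.174), np.int64(219)), (np.float64(0.176), np.int64(283)), (np.float64(0.178), np.int64(1004)), (np.float64(0.18), np.int64(1037)), (np.float64(0.182), np.int64(533)), (np.float64(0.184), np.int64(192)), (np.float64(0.186), np.int64(140)), (np.float64(0.188), np.int64(167)), (np.float64(0.19), np.int64(156)), (np.float64(0.192), np.int64(264)), (np.float64(0.194), np.int64(893)), (np.float64(0.196), np.int64(532)), (np.float64(0.198), np.int64(628)), (np.float64(0.2), np.int64(932)), (np.float64(0.202), np.int64(554)), (np.float64(0.204), np.int64(542)), (np.float64(0.206), np.int64(580)), (np.float64(0.208), np.int64(711)), (np.float64(0.21), np.int64(2934)), (np.float64(0.212), np.int64(19130)), (np.float64(0.214), np.int64(406)), (np.float64(0.216), np.int64(61)), (np.float64(0.218), np.int64(16)), (np.float64(0.22), np.int64(1)), (np.float64(0.222), np.int64(7)), (np.float64(0.224), np.int64(92)), (np.float64(0.226), np.int64(163)), (np.float64(0.228), np.int64(249)), (np.float64(0.23), np.int64(677)), (np.float64(0.232), np.int64(398)), (np.float64(0.234), np.int64(319)), (np.float64(0.236), np.int64(407))]
lid z 0.21241572532691091 ext x' 284.12651567214436 339.5761119563926 y' -324.94603116253603 -283.63648608419805
tcp [ 311.91438451 -314.60016963] well [ 310.97074401 -315.08960054]
lid centre [ 311.20819984 -313.09057552] 0.2075566486363261 world [ 403.99168681 -177.95215401]
body [283.16168523 339.66554536] [-282.6358752  -282.4956609  -282.23611284]
```

Call:
{"op": "send_rows", "data": {"xyz": [[0.0004, -0.0023, -0.01], [0, 0, -0.015], [0, 0, -0.015], [0, 0, -0.012], [0, 0, -0.01], [0, 0, -0.005], [0, 0, -0.004], [0, 0, -0.004], [0, 0, -0.004], [0, 0, -0.003], [0, 0, 0]], "delta_rot": [[0, 0, 0.1], [0, 0, 0], [0, 0, 0], [0, 0, 0], [0, 0, 0], [0, 0, 0], [0, 0, 0], [0, 0, 0], [0, 0, 0], [0, 0, 0], [0, 0, 0]]}}

```text
clock: 8.75
position: [0.4061, -0.182, 0.0542]
ee_rot: [-0.0, 0.563, 0.827, 0.0]
contact_force: [-0.5, -1.1, -4.6]
width: 0.0605
gripper_force: 66.6
```

Call:
{"op": "send_rows", "data": {"xyz": [[0, 0, -0.003], [0, 0, -0.003], [0, 0, -0.003], [0, 0, -0.001], [0, 0, -0.001], [0, 0, 0]], "delta_rot": [[0, 0, 0], [0, 0, 0], [0, 0, 0], [0, 0, 0], [0, 0, 0], [0, 0, 0]]}}

```text
clock: 9.35
position: [0.4062, -0.1821, 0.0434]
ee_rot: [-0.0, 0.563, 0.827, 0.0]
contact_force: [-0.2, -0.7, -4.9]
width: 0.0609
gripper_force: 66.7
```

Call:
{"op": "send_rows", "data": {"xyz": [[0, 0, -0.001], [0, 0, -0.001], [0, 0, -0.0005], [0, 0, 0]], "delta_rot": [[0, 0, 0], [0, 0, 0], [0, 0, 0], [0, 0, 0]]}}

```text
clock: 9.75
position: [0.4065, -0.1822, 0.0428]
ee_rot: [0.001, 0.563, 0.827, -0.0]
contact_force: [-2.8, 2.5, 12.4]
width: 0.0603
gripper_force: 68.7
```

Jar is seated: contact came at TCP z 0.0428, which is exactly 16 mm above the table-grip height. Before releasing, I'll measure where the fingertips are relative to the TCP.

```bash
python3 - <<'E'
from h import *
d=grab("scene");C=cloud(d)
o=d["color"][150:330,230:430];cv2.imwrite("pics/s2.png",cv2.resize(o,None,fx=3.3,fy=3.3,interpolation=cv2.INTER_CUBIC)[:,:,::-1])
a=np.radians(21.4);R=np.array([[np.cos(a),np.sin(a)],[-np.sin(a),np.cos(a)]])
XY=C[...,:2]@R.T*1000-np.array([311.2,-315.3]);Z=C[...,2]*1000
for lo,hi in((-58,-34),(-50,-36),(34,58)):
    k=(XY[...,0]>lo)&(XY[...,0]<hi)&(abs(XY[...,1])<25)&(Z>44);print(lo,hi,k.sum(),np.percentile(Z[k],[0,1,3,6,10,20]).round(1) if k.any() else "")
k=(np.abs(XY).max(-1)<27)&(Z>108)&(Z<160);print("lidtop/body hist",np.histogram(Z[k],bins=np.arange(108,162,3)))
E
```

```text
-58 -34 1312 [ 57.2  72.4  81.6  93.5 111.6 174.1]
-50 -36 629 [ 70.8  72.8  80.9  85.5  92.9 118.8]
34 58 127 [111.3 113.  115.8 117.9 119.5 127.5]
lidtop/body hist (array([ 8,  6, 13, 95, 24,  2,  2,  4,  8,  8,  7, 10, 12, 10, 13, 10, 15]), array([108, 111, 114, 117, 120, 123, 126, 129, 132, 135, 138, 141, 144,
       147, 150, 153, 156, 159]))
```

View pics/s2.png

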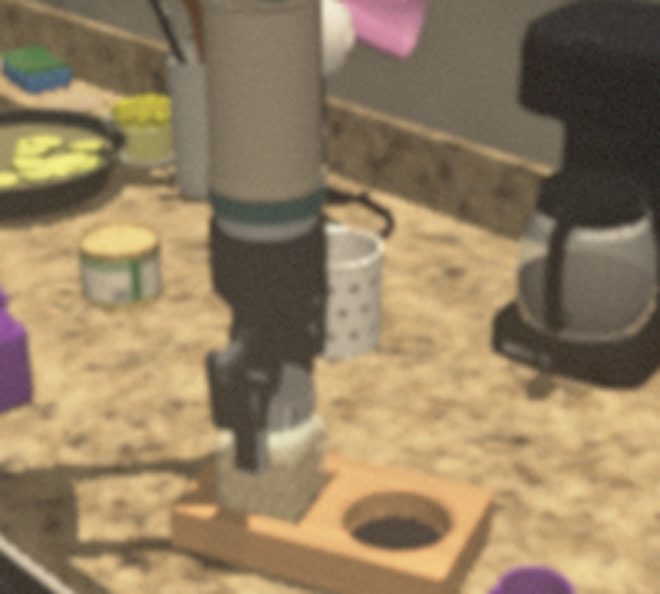

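The picture shows the jar seated upright in the square well (crop (270,460)), with the fingertip at z≈0.071, so tips are at TCP+28 mm. The lid top measures 0.119 against 0.120 expected. Releasing and rising to lid height.

Call:
{"op": "send_rows", "data": {"xyz": [[0, 0, 0], [0, 0, 0], [0, 0, 0], [0, 0, 0], [0, 0, 0.005], [0, 0, 0.01], [0, 0, 0.01], [0, 0, 0.005], [0, 0, 0], [0, 0, 0]], "delta_rot": [[0, 0, 0], [0, 0, 0], [0, 0, 0], [0, 0, 0], [0, 0, 0], [0, 0, 0], [0, 0, 0], [0, 0, 0], [0, 0, 0], [0, 0, 0]], "gripper": 0.082}}

```text
clock: 10.8
position: [0.4063, -0.1821, 0.0712]
ee_rot: [0.0, 0.563, 0.827, 0.0]
contact_force: [0.6, 0.1, -0.0]
width: 0.082
gripper_force: 0.0
```

```bash
python3 - <<'E'
from h import *
from scipy.optimize import least_squares
s=readout.get_state();print(s["position"],s["contact_force"],s["width"],s["qpos"])
d=grab("wrist");C=cloud(d);a=np.radians(21.4);R=np.array([[np.cos(a),np.sin(a)],[-np.sin(a),np.cos(a)]])
P=C[...,:2]@R.T*1000;Z=C[...,2]
k=(abs(Z-.1195)<.005)&(abs(P[...,0]-311)<32)&(abs(P[...,1]+314)<34);k[:,:180]=0;k[:,460:]=0
print("z",np.median(Z[k]));P=P[k];E=[]
for x in np.arange(P[:,0].min()+8,P[:,0].max()-8,2):
    j=abs(P[:,0]-x)<1
    if j.sum()>5:E.append((x,P[j,1].max()))
E=np.array(E);f=least_squares(lambda p:np.hypot(E[:,0]-p[0],E[:,1]-p[1])-29.5,[311,-314],loss='soft_l1');print("lid",f.x,np.abs(f.fun).mean(),R.T@f.x,P.min(0),P.max(0))
print("tcp'",R@s["position"][:2]*1000)
E
```

```text
[ 0.40633498 -0.18207428  0.07122392] [ 0.58972609  0.11959907 -0.00400686] 0.08201599497886386 [-5.77830365e-01  2.12234141e-01  1.98088980e+00  9.19727612e-05
  9.47876279e-01 -9.53672014e-01]
z 0.1200577345353185
lid [ 311.17461589 -316.70716171] 0.19647757095918567 [ 405.28002661 -181.33165162] [ 281.81965438 -346.81282334] [ 340.88606027 -287.07856916]
tcp' [ 311.88586589 -317.78352219]
```

Call:
{"op": "send_rows", "data": {"xyz": [[-0.0009, 0.0007, 0], [0, 0, 0], [0, 0, 0], [0, 0, 0], [0, 0, 0], [0, 0, 0], [0, 0, 0]], "delta_rot": [[0, 0, 0], [0, 0, 0], [0, 0, 0], [0, 0, 0], [0, 0, 0], [0, 0, 0], [0, 0, 0]], "gripper": 0.05, "force": 80}}

```text
clock: 11.55
position: [0.4055, -0.1811, 0.0711]
ee_rot: [-0.0, 0.563, 0.827, 0.0]
contact_force: [-0.4, 2.7, 5.9]
width: 0.0561
gripper_force: 84.2
```

```bash
python3 - <<'E'
from h import *
s=readout.get_state();print(s["position"],s["contact_force"],s["moment"],s["width"],s["gripper_force"])
d=grab("scene");C=cloud(d)
a=np.radians(21.4);R=np.array([[np.cos(a),np.sin(a)],[-np.sin(a),np.cos(a)]])
XY=C[...,:2]@R.T*1000-np.array([311.2,-315.3]);Z=C[...,2]*1000
for lo,hi in((-58,-34),(-50,-34),(-45,-31)):
    k=(XY[...,0]>lo)&(XY[...,0]<hi)&(abs(XY[...,1])<25)&(Z>44);print(lo,hi,k.sum(),np.sort(Z[k])[:40:3].round(1))
E
```

```text
[ 0.40547418 -0.18107373  0.07112952] [-0.42640018  2.69951979  5.88393827] [ 0.39052486  0.07991573 -0.05381376] 0.05610064716526614 84.22394334696946
-58 -34 1535 [ 57.3  62.9  73.5  97.3  98.6  99.6 101.6 102.6 104.5 105.8 107.1 107.5
 108.1 108.9]
-50 -34 1389 [ 57.3  62.9  73.5  97.3  98.6  99.6 101.6 102.6 104.5 105.8 107.1 107.5
 108.1 108.9]
-45 -31 2190 [44.1 44.6 45.2 46.  47.2 47.7 48.8 49.1 49.7 50.6 50.9 51.5 52.2 52.8]
```

Call:
{"op": "send_rows", "data": {"xyz": [[0, 0, 0], [0, 0, 0], [0, 0, 0], [0, 0, 0], [0, 0, 0], [0, 0, 0]], "delta_rot": [[0, 0, 3], [0, 0, 5], [0, 0, 5], [0, 0, 5], [0, 0, 2], [0, 0, 0]], "force": 90}}

```text
clock: 12.2
position: [0.4056, -0.1819, 0.0715]
ee_rot: [0.0, 0.41, 0.912, -0.0]
contact_force: [-0.6, 1.2, 7.3]
width: 0.0558
gripper_force: 93.9
```

```bash
python3 - <<'E'
from h import *
s=readout.get_state();print(s["position"],s["contact_force"],s["moment"],s["width"],s["gripper_force"],2*np.degrees(np.arctan2(s["ee_rot"][2],s["ee_rot"][1]))-90)
E
```

```text
[ 0.40556187 -0.18192873  0.07151054] [-0.62148086  1.20923067  7.34263776] [-0.07510188  0.35007736 -0.15761482] 0.05580955574602903 93.85361779903178 41.54036652223087
```

Call:
{"op": "send_rows", "data": {"xyz": [[0, 0, 0], [0, 0, 0], [0, 0, 0], [0, 0, 0], [0, 0, 0], [0, 0, 0], [0, 0, 0]], "delta_rot": [[0, 0, 4], [0, 0, 6], [0, 0, 6], [0, 0, 6], [0, 0, 5], [0, 0, 3], [0, 0, 0]]}}

```text
clock: 12.9
position: [0.4058, -0.1816, 0.072]
ee_rot: [0.001, 0.16, 0.987, -0.0]
contact_force: [-0.3, 2.7, 11.0]
width: 0.0561
gripper_force: 94.4
```

```bash
python3 - <<'E'
from h import *
s=readout.get_state();print(s["position"],s["contact_force"],s["moment"],s["width"],s["gripper_force"],2*np.degrees(np.arctan2(s["ee_rot"][2],s["ee_rot"][1]))-90)
d=grab("wrist","pics/w2.png");C=cloud(d)
E
```

```text
[ 0.40583925 -0.18161794  0.07199237] [-0.3268954   2.67826137 10.96403334] [0.2328157  0.26008002 0.00862537] 0.056065465144196074 94.38604581024265 71.5794211972266
```

View pics/w2.png

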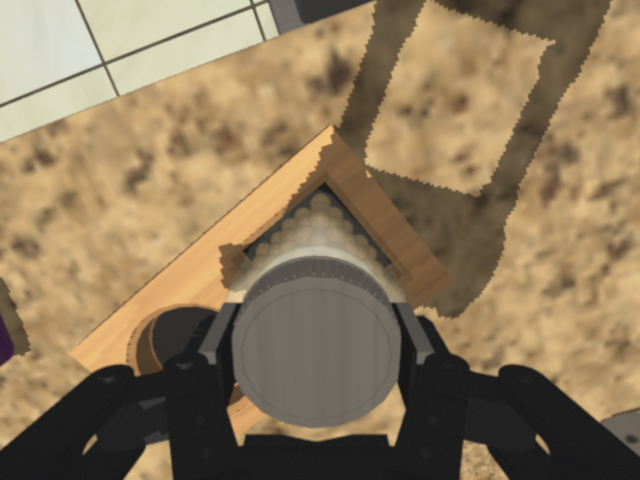

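The jar has stayed square in the well. The lid's brush lines are still aligned with the gripper, as in the earlier view, so the pads haven't slipped over the 50° turned. I'll turn 14° more to be well inside the free range, then lift gently.

Call:
{"op": "send_rows", "data": {"xyz": [[0, 0, 0], [0, 0, 0.0005], [0, 0, 0], [0, 0, 0], [0, 0, 0]], "delta_rot": [[0, 0, 4], [0, 0, 5], [0, 0, 5], [0, 0, 0], [0, 0, 0]]}}

```text
clock: 13.45
position: [0.4056, -0.1819, 0.072]
ee_rot: [0.0, 0.039, 0.999, -0.001]
contact_force: [-0.3, 1.0, 6.9]
width: 0.0563
gripper_force: 94.5
```

Call:
{"op": "send_rows", "data": {"xyz": [[0, 0, 0.001], [0, 0, 0.001], [0, 0, 0.001], [0, 0, 0.001], [0, 0, 0]], "delta_rot": [[0, 0, 0], [0, 0, 0], [0, 0, 0], [0, 0, 0], [0, 0, 0]]}}

```text
clock: 13.95
position: [0.4054, -0.1814, 0.0754]
ee_rot: [-0.0, 0.039, 0.999, 0.0]
contact_force: [-0.1, 0.6, -1.0]
width: 0.056
gripper_force: 95.1
```

```bash
python3 - <<'E'
from h import *
s=readout.get_state();print(s["position"],s["contact_force"],s["moment"],s["width"],s["gripper_force"],2*np.degrees(np.arctan2(s["ee_rot"][2],s["ee_rot"][1]))-90)
E
```

```text
[ 0.4053788  -0.18141892  0.07542431] [-0.10399406  0.59213279 -1.01048725] [ 0.03867456 -0.01106188 -0.00669281] 0.05604417112930838 95.12449251647922 85.53005014679715
```

Call:
{"op": "send_rows", "data": {"xyz": [[0, 0, 0.002], [0, 0, 0.004], [0, 0, 0.006], [0, 0, 0.007], [0, 0, 0.006], [0, 0, 0.004], [0, 0, 0.002], [0, 0, 0], [0, 0, 0], [0, 0, 0], [0, 0, 0]], "delta_rot": [[0, 0, 0], [0, 0, 0], [0, 0, 0], [0, 0, 0], [0, 0, 0], [0, 0, 0], [0, 0, 0], [0, 0, 0], [0, 0, 0], [0, 0, 0], [0, 0, 0]]}}

```text
clock: 15.05
position: [0.4052, -0.1813, 0.1062]
ee_rot: [-0.0, 0.039, 0.999, 0.0]
contact_force: [-0.7, -1.1, -1.7]
width: 0.0557
gripper_force: 95.1
```

```bash
python3 - <<'E'
from h import *
s=readout.get_state();print(s["position"],s["ee_rot"],s["contact_force"],s["moment"],s["width"],s["gripper_force"],np.abs(s["qd"]).max())
d=grab("scene");o=d["color"][150:330,230:430];cv2.imwrite("pics/s3.png",cv2.resize(o,None,fx=3.3,fy=3.3,interpolation=cv2.INTER_CUBIC)[:,:,::-1])
E
```

```text
[ 0.40522279 -0.18126526  0.1062382 ] [-2.48646736e-04  3.90255513e-02  9.99238162e-01  1.99165991e-04] [-0.73668349 -1.1113989  -1.70745861] [-0.03745885 -0.04057609  0.01893484] 0.055727884934888186 95.14599086091039 0.0027262855790321228
```

View pics/s3.png

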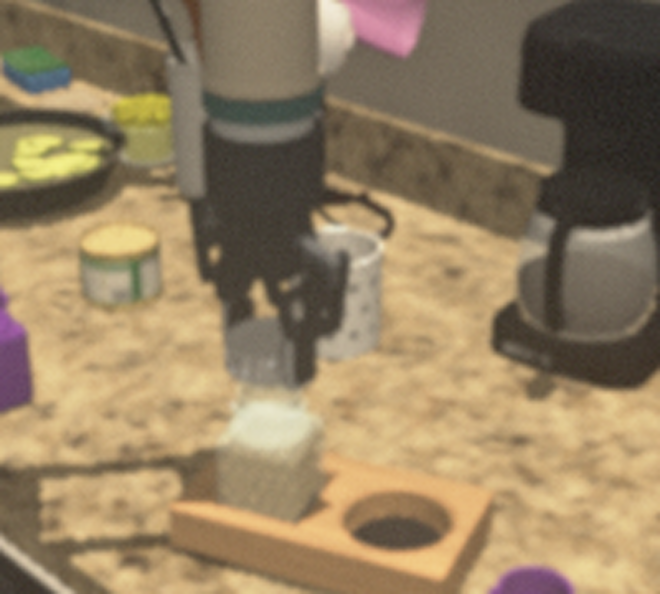

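The picture shows the lid held level at crop (265,350), above the clear glass neck at (268,400). The jar is still down in the square well at (270,460). Handing in.

```bash
python3 -c "
from rig import order;print(order.sign_off())"
```

```text
the job is handed in; nothing more can be done
None
```

The job is handed in: the jar stands fully down in the square well, and the gripper is holding the unscrewed lid level and still, about 2 cm above the open mouth, after a 64° turn and 15 s on the clock.

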